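Load the power unit's battery, refit the bay cover and clamp it down

ROBOT

A 7-joint arm with a two-finger parallel gripper is mounted at the origin on the work surface. World frame = base frame: x ahead of the robot, y to its left, z up, the work surface at z = 0. Lengths are in m, angles in rad, forces in N, time in s.
With the tool pointing down it reaches from about 0.4 to 0.75 m from the base axis. Payload 19.5 kg.
Tool frame: the origin (TCP) lies between the finger pads; the fingertips stand robot.finger_overhang ahead of it and the grasp point (between the pads) is the TCP (robot.finger_overhang is the distance from the TCP to the fingertips, in m); z points along the fingers, y is the line along which they close (so a half turn about z gives the same grasp; the last joint's range is limited). The gripper opens to 85 mm and grips with 20 to 120 N. Pads are 22 mm wide; open, the fingers measure 114 mm over their backs; the gripper's body (76 mm by 85 mm) begins 54 mm behind the grasp point. The pads swing forward as they close: fully open they stand 13 mm farther back than shut.
Start: joints at [1.134, 0.707, -0.028, 1.485, 0.022, 0.951, -0.075], TCP at [0.221, -0.531, 0.25] pointing down, gripper open.
Joint ranges: [-2.71, 2.71], [-0.32, 2.16], [-1.57, 1.52], [0, 2.45], [-1.46, 4.6], [0, 2.02], [-2.83, 2.83]. Speed limits (rad/s): [1.89, 1.89, 2.57, 2.57, 3.01, 3.01, 3.01].

INTERFACE

Orientations are given as a unit quaternion [w, x, y, z].
In Python, from station import robot, cams, order, telemetry gives the robot as it stands. Calls block until the motion is done:
- robot.move_pose(position, orientation): joint-space move of the TCP to a pose.
- robot.move_straight(position, rotation=None, max_speed=0.15, stop_force=None): straight line of the TCP; rotation=None keeps the orientation; max_speed is the mean speed in m/s. With stop_force (N) it stops when the force on the tool has changed by that much, and returns True; else False.
- robot.set_joints(angles): joint-space move.
- robot.set_gripper(opening): finger opening in m; the grip force is fixed at half the most; returns when the fingers have stopped.
- robot.pause(seconds).
- robot.inverse_kinematics(position, orientation): joint angles nearest the present ones, or None.
- cams.read_camera(name): name is "side" or "top" or "wrist"; returns the picture (384x512x3 uint8, red, green, blue); there is no depth.
- cams.camera_info(name): a dict with "vertical_fov" (degrees; the focal length in pixels is half the picture's height over the tangent of half this angle, whatever the lens; pixels are square), "cx", "cy" (the principal point, pixels), "R" (3x3) and "t" (3): a world point X has camera coordinates R X + t. Camera axes: x right, y down, z forward; pixel columns grow to the right and rows downward; lengths in m; the calibration is good to about 2 mm. A picture is of the moment at which its call begins: read the wrist's pose just before it. camera_info takes no time and is no camera call; for the wrist camera it gives the pose at the moment of the call.
A pose or a line that the arm cannot do raises robot.PlanningError and nothing moves.
- order.job_done(): hands the job in; it is judged then, once.
Readings, each from a call of its own:
- telemetry.get_t(): time.
- telemetry.get_joints(): joint angles.
- telemetry.get_joint_vel(): joint speeds.
- telemetry.get_effort(): joint torques, N m.
- telemetry.get_tool_pos(): TCP position.
- telemetry.get_eef_rot(): TCP orientation.
- telemetry.get_force(): force on the tool from outside, world axes, zero at the start.
- telemetry.get_torque(): the same for the moment, N m.
- telemetry.get_finger_gap(): finger opening in m.
- telemetry.get_grip_force(): force on a finger pad.
Only numpy, scipy, OpenCV 4.12 (cv2) and the standard library are available. Lean on these libraries where they do the work, as an engineer would, in place of code of your own. Each camera call takes 0.05 s, during which the arm holds its last target. There are 200 camera calls.

TASK

Load the battery into the power unit's bay the right way round (its groove over the bay's key), lowering it to the bottom rather than letting it fall. Then refit the cover, hooking its tongue under the steel keeper and laying it flat on the seal, and finally swing the hold-down clamp over and press it fully down on the cover. Leave the other things on the bench where they are.

Things in the scene. Friction and masses are not known exactly. Their poses are not given: they have to be found in the camera images.
- unit: Power unit fixed to the bench: black finned inverter case 250 x 170 x 90 mm (x, y, z), battery bay in its flat top (the deck, 90 mm high). Origin: centre of its underside, z up, +x to the keeper end, -x to the clamp end (roughly towards the robot). Nothing else on the deck is higher than the clamp bracket, 114 mm above the bench at x = -83 to -105 mm.
- bay_floor (a point): centre of the bay's floor, above the unit's origin, 14 mm over the bench. The bay is a straight-walled pocket 120 x 58 mm (unit x, y), 76 mm deep below the deck. Keep the fingers less than about 60 mm open inside it.
- bay_key (a point): top of the bay's key, at its inner face (unit x = -51 mm, 82 mm high): a vertical rib 10 mm wide that stands 9 mm out of the middle of the bay's clamp-end (-x) wall, from floor to 82 mm
- seal_top (a point): middle of the bay's mouth at the height of the free seal, 95 mm. Seal: rubber ring round the mouth, 124 x 62 mm inside, 144 x 80 mm outside, springs down at most 3.5 mm at 2.5 N/mm. The cover's seat is framed by side rails at y = +-44.5 mm (inner faces lean outwards, tops 101 mm high) and a fence at x = -82.5 mm (97 mm high).
- keeper_mouth (a point): middle of the mouth of the keeper's slot (unit x = 76 mm, 95.5 mm high). The keeper is a steel bridge across the deck from unit x = 76 to 98 mm, top 105 mm high. Its slot opens to -x: 65 mm wide, floor (deck) 90 mm and ceiling 101 mm high, back wall at x = 92 mm.
- clamp_pivot (a point): centre of the clamp's pivot pin (unit x = -94 mm, 104 mm high); the pin lies along unit y
- clamp (a joint): angle of the hold-down clamp, rad: 0 = down, arm level and pointing to unit +x over the cover's near end; grows as it swings up and back. Starts leaning back at 2.1 to 2.35 (stop 2.5). Stiff pivot: lead it round its arc; it stays where it is left, takes 0.35 N m to move (5 to 7 N at the grip) and some 5 N more at the end, as its foot presses the cover on the seal. Pressed home it reads under 0.03.
- clamp_arm: arm of the clamp: origin on the pivot, +x along the arm, z away from the cover when down. Steel strap 22 mm wide, top 7 mm above the pivot axis (a nut rises to 12 mm at x = 34 mm), then a plastic grip 28 mm wide (y), z = 0 to 10 mm, from x = 45 to 75 mm. Under it, 34 mm from the pivot, a rubber foot 20 mm across, its face 7.5 mm below the axis.
- clamp_tip (a point): end of the clamp's grip, 75 mm from the pivot, mid-thickness
- battery: Battery cartridge: grey plastic block 116 x 54 x 50 mm (x, y, z) with a black bow handle on top, about 0.6 kg. Origin: centre of its underside, z up. Handle bar 14 mm thick (x), 46 mm long (y), 62 to 72 mm above the underside. The lowest 10 mm taper in by 3.5 mm as a lead-in. Seated, it stands on the bay floor with its x along the unit's x; the handle is then 4 mm below the deck.
- battery_notch (a point): top edge of the key groove's inner face, 45 mm from the battery's centre along its -x, 50 mm up: the groove, 16 mm wide and 13 mm deep, runs the full height of the middle of the -x end; the other end is plain
- cover: Bay cover: aluminium plate 4 mm thick with a black bow handle, 0.2 kg, lying right way up. Origin on its underside below the handle's middle, z up, +x to the tongue. Plate 84 mm wide (y), x = -78 to +70 mm. Handle bar 14 mm thick (x), 70 mm long (y), 16 to 28 mm above the underside. Seated, its origin is within 5 mm of the unit's origin seen from above, underside 91.5 to 95 mm high.
- cover_tongue (a point): middle of the tongue's free end, mid-thickness, 88 mm from the cover's origin along +x. The tongue is 56 mm wide, in the plate's plane, from x = +70 to +88 mm. The cover cannot be lowered level past the keeper: tilt it (heel up, 0.1 to 0.3 rad), slide the tongue into the slot, then lay the heel down. Seated, 7 to 16 mm of tongue is under the keeper.
- cover_heel (a point): middle of the cover's other, plain edge, mid-thickness, 78 mm from the origin along -x
- multimeter: orange handheld multimeter 160 x 80 x 40 mm lying on the bench; not part of the job, origin at its underside
- screwdriver: screwdriver lying on the bench; not part of the job
- wrench: open-ended wrench lying on the bench; not part of the job
- tape_roll: roll of black tape, 72 mm across, 19 mm high lying on the bench; not part of the job, origin at its underside
- screw_jar: jar of screws, 60 mm across, 70 mm high lying on the bench; not part of the job, origin at its underside
- carton: cardboard carton 90 x 60 x 45 mm lying on the bench; not part of the job, origin at its underside
- heatsink: aluminium heatsink 80 x 56 x 30 mm lying on the bench; not part of the job, origin at its underside
Mind the look-alikes: they are no part of the job. Leave any green or turquoise look-alike of the cover alone.

How it is judged:
By the outcome, as a careful person would: the job done as asked, in the order asked, and still so for the second after the job is handed in, with the robot touching nothing.
It also fails if it takes over 72 s, if anything falls off the work surface, if the arm or the gripper's body presses on something with over 40 N, if the wrist force passes 120 N, or if a joint passes its speed limit or range.

## Working session

There is one attempt and no reset: what is moved stays moved. The work goes in short steps, each a Python script; the robot and the scene stay as the last script left them, time stands still between calls to the robot, and variables do not carry over. Pictures are saved under pics/ and viewed, at most 14 in all, crops included, and the job is handed in when it is done.

```bash
ls; mkdir -p pics
python3 - <<'E'
from station import robot,cams,telemetry
import cv2,numpy as np
for n in ("top","side"):
    im=cams.read_camera(n); cv2.imwrite(f"pics/{n}0.png",im[:,:,::-1])
    i=cams.camera_info(n); print(n,i["vertical_fov"],i["cx"],i["cy"],np.round(i["R"],3).tolist(),np.round(i["t"],3), (-np.array(i["R"]).T@i["t"]).round(3), [k for k in i])
print(telemetry.get_t(),telemetry.get_tool_pos(),telemetry.get_eef_rot(),robot.finger_overhang)
i=cams.camera_info("wrist");print(i["vertical_fov"],(-np.array(i["R"]).T@i["t"]).round(3),np.round(i["R"],3).tolist())
E
```

```text
pics
top 53.24708329707714 259.3888340214392 187.7332458830242 [[0.001, -1.0, 0.003], [-0.991, -0.001, -0.135], [0.135, -0.003, -0.991]] [-0.009  0.456  1.398] [ 0.262 -0.005  1.447] ['vertical_fov', 'cx', 'cy', 'R', 't']
side 52.47133635546754 251.1416782764642 198.61877401554108 [[-0.729, -0.684, -0.02], [-0.456, 0.507, -0.731], [0.51, -0.524, -0.682]] [0.319 0.305 0.985] [-0.131  0.58   0.901] ['vertical_fov', 'cx', 'cy', 'R', 't']
0.1 [ 0.22106132 -0.5305595   0.24987621] [-5.01065359e-04  9.80583814e-01  1.96099774e-01 -1.08394196e-04] 0.019
69.69333354745056 [ 0.29  -0.503  0.374] [[0.383, -0.924, -0.001], [-0.883, -0.367, 0.292], [-0.27, -0.111, -0.956]]
```

View pics/top0.png

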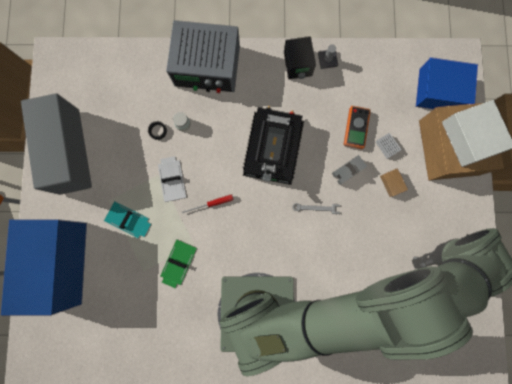

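View pics/side0.png

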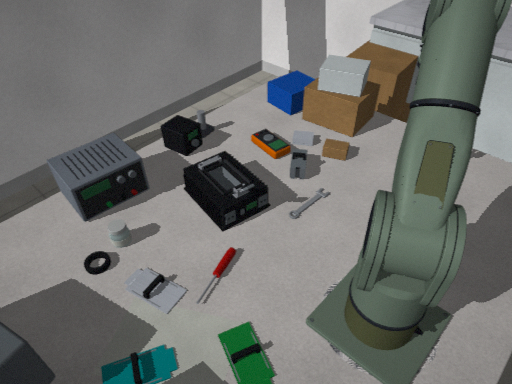

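Top view:
- Unit at about (273,145), clamp end at (268,175), keeper at (278,118).
- Battery candidates: the grey block with black handle at (348,168). The look-alikes are the heatsink (389,147), the carton (394,183) and the black box (299,58).
- Cover candidates: the silver plate at (172,180). The teal (128,220) and green (178,263) plates are look-alikes.

I choose the grey block at (348,168) and the silver plate at (172,180), and will check both close up with the wrist camera.

```bash
cat > h.py <<'E'
from station import robot,cams,order,telemetry
import numpy as np,cv2
from scipy.spatial.transform import Rotation as Ro
class V:  # a view: picture + calibration
    def __init__(s,n,fn=None):
        i=cams.camera_info(n); s.im=cams.read_camera(n)[:,:,::-1].copy()
        s.R=np.array(i["R"]);s.t=np.array(i["t"]);s.c=-s.R.T@s.t
        s.f=192/np.tan(np.radians(i["vertical_fov"])/2);s.cx,s.cy=i["cx"],i["cy"]
        if fn: cv2.imwrite(f"pics/{fn}.png",s.im); np.savez(f"pics/{fn}.npz",R=s.R,t=s.t,f=s.f,cx=s.cx,cy=s.cy)
def load(fn):
    s=V.__new__(V); z=np.load(f"pics/{fn}.npz"); s.R,s.t=z["R"],z["t"];s.f,s.cx,s.cy=float(z["f"]),float(z["cx"]),float(z["cy"]);s.c=-s.R.T@s.t;s.im=cv2.imread(f"pics/{fn}.png");return s
def ray(s,u,v): return s.R.T@np.array([(u-s.cx)/s.f,(v-s.cy)/s.f,1.])
def onz(s,u,v,z):
    d=ray(s,u,v); return s.c+d*(z-s.c[2])/d[2]
def proj(s,X):
    c=s.R@np.asarray(X,float)+s.t; return np.array([s.cx+s.f*c[0]/c[2],s.cy+s.f*c[1]/c[2]])
def q(yaw,tilt=0,R0=None):
    """tool pointing down; tool y axis at angle yaw+90deg -> returns wxyz; tool x at 'yaw' in world"""
    r=Ro.from_euler('z',yaw)*Ro.from_euler('x',np.pi)
    return r.as_quat(scalar_first=True)
def pos(): return np.array(telemetry.get_tool_pos())
E
python3 - <<'E'
from h import *
v=V("top","topA")
for n,u,w,z in [("unit",273,145,.09),("batt",348,168,.05),("cover",172,180,.01),("keeper",278,118,.1),("clamp",268,175,.1),("heats",389,147,.03),("carton",394,183,.045)]: print(n,onz(v,u,w,z).round(3))
i=cams.camera_info("wrist");R=Ro.from_quat(telemetry.get_eef_rot(),scalar_first=True).as_matrix()
print((R.T@(-np.array(i["R"]).T@i["t"]-pos())).round(4)); print((np.array(i["R"])@R).T.round(3).tolist(), R.round(3).tolist())
for u,p in [("b",[.44,-.33,.35]),("c",[.4,.33,.35]),("u",[.45,-.03,.42])]:
  for y in (-1.57,-.785,0,.785,1.57,3.14):
    j=robot.inverse_kinematics(p,q(y)); print(u,y,None if j is None else np.round(j,2))
E
```

```text
unit [ 0.604 -0.058  0.09 ]
batt [ 0.528 -0.337  0.05 ]
cover [0.488 0.323 0.01 ]
keeper [ 0.703 -0.076  0.1  ]
clamp [ 0.492 -0.039  0.1  ]
heats [ 0.613 -0.5    0.03 ]
carton [ 0.472 -0.507  0.045]
[ 0.074   0.0011 -0.1237]
[[-0.001, -0.956, -0.292], [1.0, -0.001, -0.0], [-0.0, -0.292, 0.956]] [[0.923, 0.385, -0.0], [0.385, -0.923, 0.001], [-0.0, -0.001, -1.0]]
b -1.57 [ 0.27  0.64  0.64  1.41 -0.39  1.22 -2.19]
b -0.785 [ 0.39  0.6   0.39  1.4  -0.23  1.19 -1.55]
b 0 [ 0.51  0.58  0.14  1.4  -0.08  1.18 -0.91]
b 0.785 [ 0.64  0.57 -0.1   1.39  0.06  1.18 -0.26]
b 1.57 [ 0.76  0.58 -0.35  1.39  0.2   1.2   0.4 ]
b 3.14 [ 0.99  0.66 -0.83  1.38  0.49  1.31  1.71]
c -1.57 [-0.15  0.78 -1.35  1.49  0.76  1.47  1.64]
c -0.785 [-1.25  0.71  1.08  1.52 -0.64  1.29 -2.45]
c 0 [-0.56  0.53 -0.35  1.5   0.19  1.15 -2.51]
c 0.785 [-0.47  0.55 -0.51  1.5   0.28  1.17 -1.82]
c 1.57 [-0.38  0.57 -0.69  1.49  0.38  1.21 -1.13]
c 3.14 [-0.16  0.77 -1.32  1.49  0.74  1.46  0.08]
u -1.57 [-0.65  0.6   1.3   1.57 -0.59  1.42 -2.44]
u -0.785 [-0.17  0.35  0.26  1.56 -0.09  1.24 -2.25]
u 0 [-0.    0.34 -0.    1.56  0.    1.24 -1.58]
u 0.785 [ 0.11  0.35 -0.18  1.55  0.06  1.25 -0.86]
u 1.57 [ 0.27  0.36 -0.42  1.55  0.15  1.27 -0.18]
u 3.14 [ 0.54  0.44 -0.9   1.54  0.35  1.33  1.17]
```

Run:
```python
from h import *
d=np.array([np.cos(.4),np.sin(.4),0])
robot.move_pose(np.array([.528,-.337,.30])+.04*d,q(.4)); robot.pause(.2)
a=V("wrist","batt1")
print(telemetry.get_t(),proj(a,[.528,-.337,.05]))
robot.move_pose(np.array([.60,-.058,.36])+.046*d,q(.4)); robot.pause(.2)
b=V("wrist","unit1"); print(telemetry.get_t(),proj(b,[.60,-.058,.09]))
cv2.imwrite("pics/m1.png",np.vstack([a.im[60:360,60:460].repeat(2,0).repeat(2,1)]))
cv2.imwrite("pics/m2.png",cv2.resize(b.im[40:340,60:460],(800,600),interpolation=cv2.INTER_CUBIC))
```

```text
1.9 [254.39871825 191.94175583]
3.2917 [254.09413874 192.05261859]
```

View pics/m1.png

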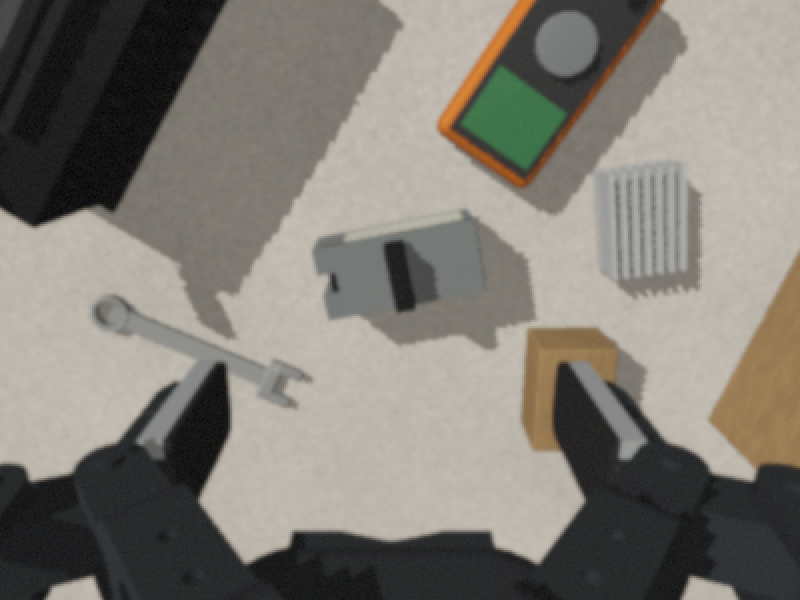

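View pics/m2.png

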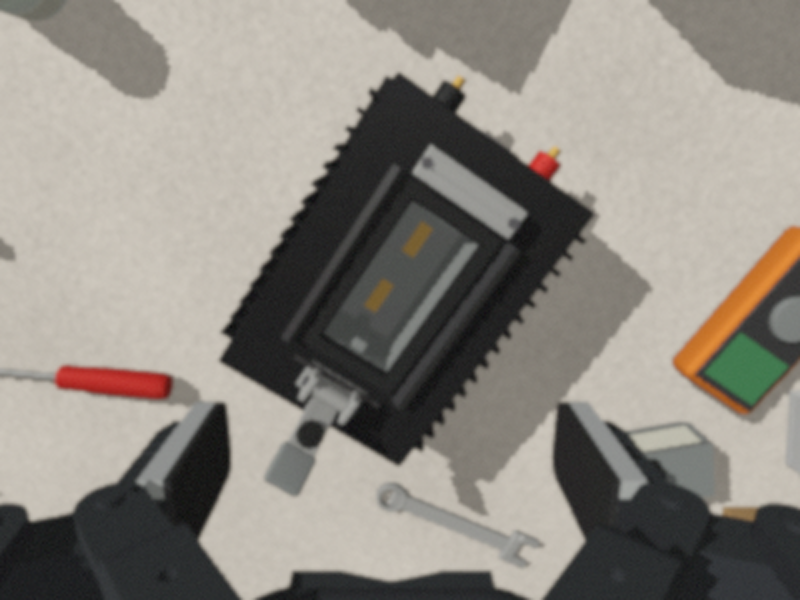

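The battery's groove is at its left end, crop (332,283), with the handle at about (400,276). Battery +x therefore points right in the picture. In the unit view the keeper is at (470,190), the bay at (405,290), and the clamp leans back with its grip at (290,468). Next I measure these with masks.

```bash
cat > meas.py <<'E'
from h import *
def comps(mask,x0,y0,x1,y1,amin):
    m=np.zeros_like(mask);m[y0:y1,x0:x1]=mask[y0:y1,x0:x1]
    cs,_=cv2.findContours(m,cv2.RETR_EXTERNAL,cv2.CHAIN_APPROX_NONE)
    return sorted([c for c in cs if cv2.contourArea(c)>amin],key=cv2.contourArea,reverse=True)
def rect(v,c,z):
    P=np.array([onz(v,*p,z)[:2] for p in c[:,0,:].astype(float)])*1000
    return cv2.minAreaRect(P.astype(np.float32)),P
E
python3 - <<'E'
from meas import *
a=load("batt1"); g=a.im.astype(int)
# battery: block top
hsv=cv2.cvtColor(a.im,cv2.COLOR_BGR2HSV)
print("px top",a.im[200,240],a.im[200,290],"strip",a.im[172,270],"shadow",a.im[210,320],"handle",a.im[197,257])
b,gr,r=g[:,:,0],g[:,:,1],g[:,:,2]
m=((b-r>-2)&(gr>70)&(gr<150)).astype(np.uint8)*255
for c in comps(m,200,150,320,240,100): R_,P=rect(a,c,.05);print("top",cv2.contourArea(c),R_,c.reshape(-1,2).min(0),c.reshape(-1,2).max(0))
m=(gr<50).astype(np.uint8)*255
for c in comps(m,245,170,280,225,60): R_,P=rect(a,c,.072);print("handle",cv2.contourArea(c),R_)
u=load("unit1"); G=cv2.cvtColor(u.im,cv2.COLOR_BGR2GRAY)
m=(G>110).astype(np.uint8)*255
for c in comps(m,250,105,330,170,200): R_,P=rect(u,c,.105);print("keeper",cv2.contourArea(c),R_)
for th in (30,38,46,54):
  m=(G>th).astype(np.uint8)*255
  for c in comps(m,195,110,325,250,80): R_,P=rect(u,c,.101);print(th,cv2.contourArea(c),np.round(R_[0],1),np.round(R_[1],1),round(R_[2],1),c.reshape(-1,2).min(0),c.reshape(-1,2).max(0))
cv2.imwrite("pics/m3.png",np.clip(cv2.resize(u.im[100:260,190:350],(800,600)[:1]*2,interpolation=cv2.INTER_CUBIC)[:600].astype(float)*2.2,0,255).astype(np.uint8))
E
```

```text
px top [118 120 118] [119 122 118] strip [159 172 174] shadow [117 125 130] handle [33 33 32]
top 2237.0 ((529.41259765625, -343.8074951171875), (58.87876892089844, 113.34492492675781), 33.975528717041016) [217 167] [301 218]
handle 263.0 ((529.3236694335938, -344.3565979003906), (47.241249084472656, 12.348002433776855), 34.677833557128906)
keeper 864.5 ((698.4954223632812, -76.2599105834961), (80.51292419433594, 21.742263793945312), 79.26097869873047)
keeper 256.0 ((734.9020385742188, -88.03634643554688), (21.571813583374023, 39.12596893310547), 22.75046730041504)
30 16912.5 [616.4 -60.1] [206.  199.6] 22.7 [195 110] [324 249]
38 9112.5 [619.7 -56.9] [197.4 180.2] 22.8 [195 110] [324 244]
38 1358.0 [ 586.6 -140.5] [94.1 67.7] 26.9 [280 191] [324 249]
38 964.5 [523.5 -36.2] [53.2 83.6] 22.7 [195 217] [249 249]
46 3171.5 [616.3 -59.4] [ 60. 119.] 79.0 [222 140] [299 226]
46 1307.5 [ 588.4 -142.7] [92.4 66.5] 24.3 [281 192] [324 249]
46 1151.0 [698.3 -76.9] [85.7 26.6] 78.8 [265 111] [324 160]
46 1096.0 [654.   42.9] [42.9 99.3] 77.3 [195 110] [234 170]
46 897.5 [521.  -32.3] [51.6 74.5] 22.7 [195 218] [243 249]
46 472.5 [ 603.4 -106.2] [ 10.3 148.9] 79.2 [256 162] [317 243]
46 457.5 [622.1  -9.9] [  8.1 151.1] 79.3 [201 121] [260 210]
46 125.0 [731.8 -90.7] [16.8 26.5] 22.8 [305 110] [324 123]
54 3073.5 [616.2 -59.6] [ 58.1 118.2] 79.1 [223 141] [299 225]
54 1287.0 [ 588.4 -142.7] [92.4 66.5] 24.3 [281 192] [324 249]
54 1106.5 [698.4 -76.8] [84.8 25.4] 79.0 [265 111] [323 159]
54 1082.0 [654.7  42.9] [42.8 98.1] 77.1 [195 110] [234 169]
54 843.5 [519.2 -32.2] [48.4 73. ] 22.7 [195 220] [242 249]
54 350.5 [622.4 -10.2] [  7.  149.1] 79.4 [201 122] [259 209]
54 323.0 [ 604.1 -105.2] [  6.9 147.1] 79.1 [257 162] [316 242]
54 117.5 [732.  -91.3] [16.8 25.1] 22.8 [306 110] [324 123]
```

View pics/m3.png

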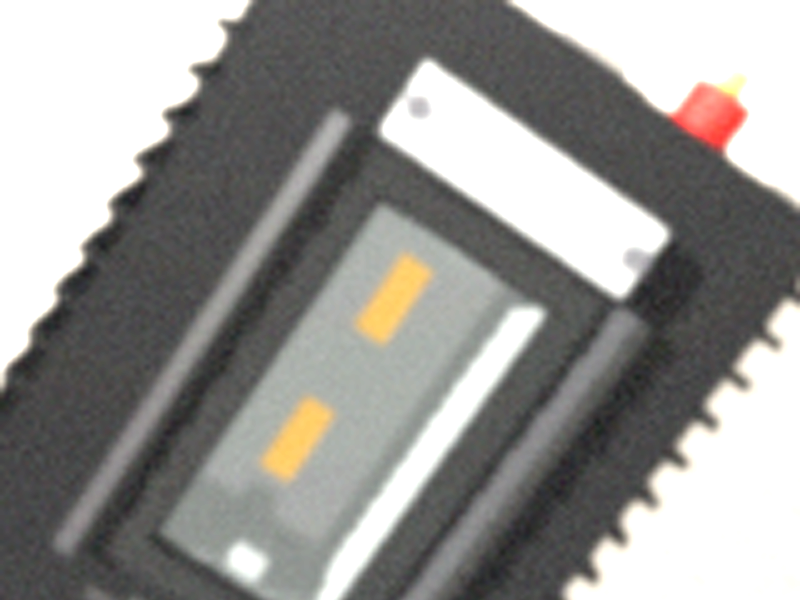

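The wrist view gives the unit at about (0.613, -0.060) with yaw -10.8°. The mouth measures 121 x 60 mm, which matches the given size. I'll take one more view at a different wrist angle to cancel the hand-eye offset.

Run:
```python
from meas import *
yaw=2.3
d=np.array([np.cos(yaw),np.sin(yaw),0])
robot.move_pose(np.array([.613,-.060,.36])+.046*d,q(yaw)); robot.pause(.25)
V("wrist","unit2"); print(telemetry.get_t())
ps=[]
for fn,y in (("unit1",.4),("unit2",yaw)):
  u=load(fn); G=cv2.cvtColor(u.im,cv2.COLOR_BGR2GRAY)
  o=proj(u,[.613,-.060,.09]).astype(int)
  for th,z in ((54,.09),(110,.105)):
    m=(G>th).astype(np.uint8)*255
    for c in comps(m,o[0]-95,o[1]-95,o[0]+95,o[1]+95,300):
      R_,P=rect(u,c,z); print(fn,th,cv2.contourArea(c),np.round(R_[0],1),np.round(R_[1],1),round(R_[2],1))
u=load("unit2");cv2.imwrite("pics/m4.png",cv2.resize(u.im[20:320,60:460],(800,600),interpolation=cv2.INTER_CUBIC))
```

```text
5.0917
unit1 54 14492.5 [600.5 -64.2] [292.2 301.7] 22.7
unit1 54 3073.5 [613.5 -61. ] [ 59.8 121.6] 79.1
unit1 54 1999.0 [ 757.8 -106.9] [114.2  57.2] 79.0
unit1 54 1106.5 [698.  -78.7] [87.2 26.2] 79.0
unit1 54 350.5 [619.8 -10.1] [  7.3 153.3] 79.4
unit1 54 323.0 [ 601.  -107.9] [  7.1 151.4] 79.1
unit1 110 13416.0 [604.7 -62.2] [281.  289.4] 22.7
unit1 110 1789.5 [ 756.8 -103.1] [107.   53.5] 79.0
unit1 110 864.5 [698.5 -76.3] [80.5 21.7] 79.3
unit2 54 13787.0 [621.9 -71.5] [301.9 297.4] 41.7
unit2 54 3047.0 [611.4 -61. ] [ 60.4 122.2] 78.9
unit2 54 3038.0 [492.7 -44.8] [114.2  85.8] 41.7
unit2 54 862.5 [702.6 -80.1] [88.4 32.5] 79.4
unit2 54 431.0 [623.9 -11.1] [  7.7 154.5] 78.8
unit2 54 413.0 [ 603.9 -109.1] [  8.8 152.2] 78.9
unit2 110 13000.0 [618.5 -67.7] [289.3 286.1] 41.7
unit2 110 2644.5 [489.9 -42.2] [98.9 81.5] 39.1
unit2 110 661.5 [697.9 -76.3] [80.9 23.2] 79.5
unit2 110 328.5 [603. -79.] [  8.3 109.1] 79.0
```

View pics/m4.png

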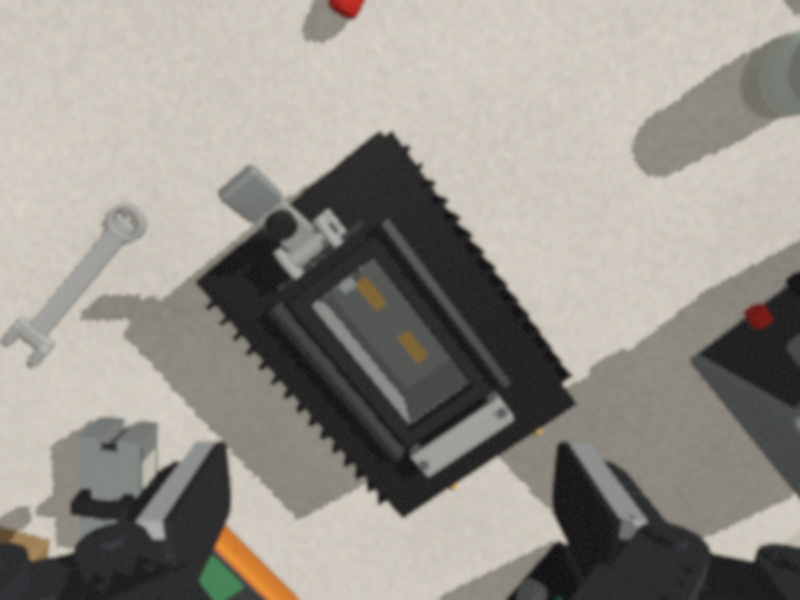

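```bash
cat >> h.py <<'E'
U=np.array([.6126,-.0605,0]); UY=-.190
cu,su=np.cos(UY),np.sin(UY)
def W(x,y,z): return U+np.array([cu*x-su*y,su*x+cu*y,z])   # unit frame -> world
E
python3 - <<'E'
from h import *
T=telemetry.get_t
yb=np.radians(34.4)
robot.set_gripper(.05)
p=np.array([.5293,-.3441,0])
robot.move_pose(p+[0,0,.15],q(yb))
s=robot.move_straight(p+[0,0,.072],max_speed=.12,stop_force=15); print("down",s,pos(),T())
robot.set_gripper(0); print("gap",telemetry.get_finger_gap(),telemetry.get_grip_force())
robot.move_straight(p+[0,0,.23],max_speed=.15); print("F",telemetry.get_force(),T())
yi=UY+np.pi/2
robot.move_pose(W(0,0,.22),q(yi)); robot.pause(.2); print(pos(),T(),telemetry.get_finger_gap(),telemetry.get_force())
V("wrist","hold")
s=robot.move_straight(W(0,0,.172),max_speed=.1,stop_force=10);robot.pause(.1)
v=V("wrist","hold2");print(s,pos(),T())
cv2.imwrite("pics/m5.png",cv2.resize(v.im[80:380,60:460],(800,600),interpolation=cv2.INTER_CUBIC))
E
```

```text
down False [ 0.52968604 -0.34424884  0.07276907] 7.7667
gap 0.012652309329022168 59.147915840148926
F [-0.15603201 -0.02008751 -5.52445059] 9.3833
[ 0.61250381 -0.06153523  0.2199756 ] 10.7167 0.012656740396037465 [ 0.35969649 -0.34433555 -6.13474883]
False [ 0.61288374 -0.06052532  0.17269878] 11.55
```

View pics/m5.png

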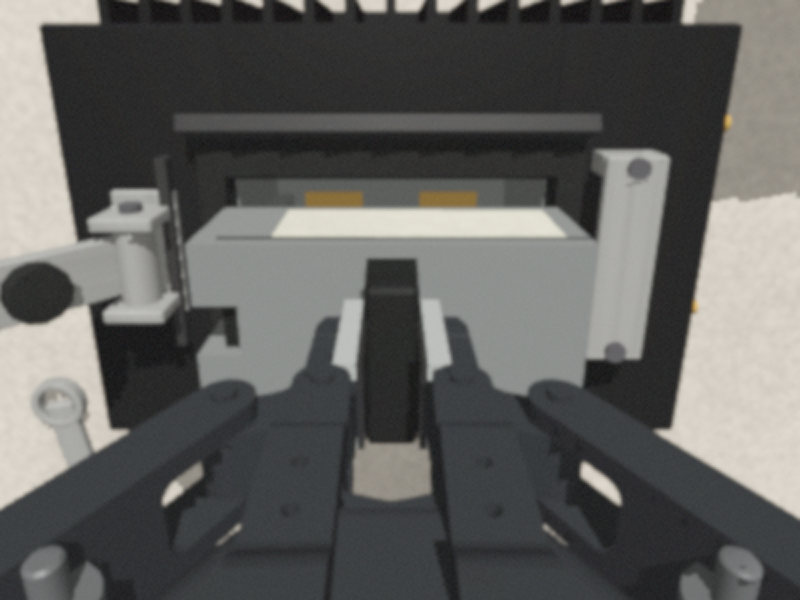

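The battery is held square, with its groove (crop 230,320) on the clamp side. Its middle (391) is on the bay's middle (392), so I lower it.

Run:
```python
from h import *
T=telemetry.get_t
q0=pos()
s=robot.move_straight(W(0,0,.135),max_speed=.06,stop_force=12);print(s,pos(),telemetry.get_force(),T())
if not s:
    s=robot.move_straight(W(0,0,.0855),max_speed=.06,stop_force=12);print(s,pos(),telemetry.get_force(),T())
    z=pos()[2]
    if z<.09:
        robot.pause(.2); robot.set_gripper(.04); print("open",telemetry.get_finger_gap(),T())
        robot.move_straight(W(0,0,.20),max_speed=.2); print(pos(),telemetry.get_force(),T())
        yaw=.9; d=np.array([np.cos(yaw),np.sin(yaw),0])
        robot.move_pose(np.array([.485,.323,.30])+.035*d,q(yaw)); robot.pause(.2)
        v=V("wrist","cover1"); print(T(),proj(v,[.485,.323,.01]))
        t=V("top","top2")
        cv2.imwrite("pics/m6.png",cv2.resize(v.im[40:340,60:460],(800,600),interpolation=cv2.INTER_CUBIC))
```

```text
True [ 0.61278179 -0.0598102   0.15163058] [-0.93285274 -0.55950323  1.45019793] 11.9667
```

Contact came with the underside about 10 mm in, so the offset is a millimetre or two. The hand-eye bias and the keeper and rail measurements all suggest moving toward +y. I'll do a small force-guided search.

Run:
```python
from h import *
T=telemetry.get_t
print(np.round(telemetry.get_torque(),2))
for dx,dy in ((0,2),(-1.5,2),(0,3.5),(-1.5,0),(1.5,2)):
    robot.move_straight(W(dx/1e3,dy/1e3,.160),max_speed=.06)
    f0=np.array(telemetry.get_force());t0=np.array(telemetry.get_torque())
    s=robot.move_straight(W(dx/1e3,dy/1e3,.138),max_speed=.05,stop_force=12)
    print(dx,dy,s,pos().round(4),np.round(telemetry.get_force()-f0,1),np.round(telemetry.get_torque()-t0,2),T())
    if not s: break
```

```text
[-0.27  0.15 -0.08]
0 2 False [ 0.613  -0.0585  0.1379] [-0.1 -0.4  0.1] [ 0.04  0.08 -0.05] 12.8333
```

Run:
```python
from h import *
T=telemetry.get_t
f0=np.array(telemetry.get_force())
s=robot.move_straight(W(0,.002,.0850),max_speed=.06,stop_force=12);print(s,pos().round(4),np.round(telemetry.get_force()-f0,1),T())
z=pos()[2]
if z<.0895:
    robot.pause(.2); robot.set_gripper(.04); print("open",telemetry.get_finger_gap(),T())
    robot.move_straight(W(0,.002,.20),max_speed=.2); print(pos(),telemetry.get_force(),T())
    b=V("wrist","seated")
    yaw=.9; d=np.array([np.cos(yaw),np.sin(yaw),0])
    robot.move_pose(np.array([.485,.323,.30])+.035*d,q(yaw)); robot.pause(.2)
    v=V("wrist","cover1"); print(T(),proj(v,[.485,.323,.01]))
    t=V("top","top2")
    cv2.imwrite("pics/m6.png",np.hstack([cv2.resize(x.im[40:340,60:460],(400,300)) for x in (b,v)]))
```

```text
True [ 0.6127 -0.0585  0.086 ] [-2.8  1.1 16.5] 13.6583
open 0.04048427933155965 14.2417
[ 0.61257693 -0.05850571  0.19900653] [ 1.26644921  0.17906866 -0.39949776] 14.9667
16.8667 [254.5781061  181.39482031]
```

View pics/m6.png

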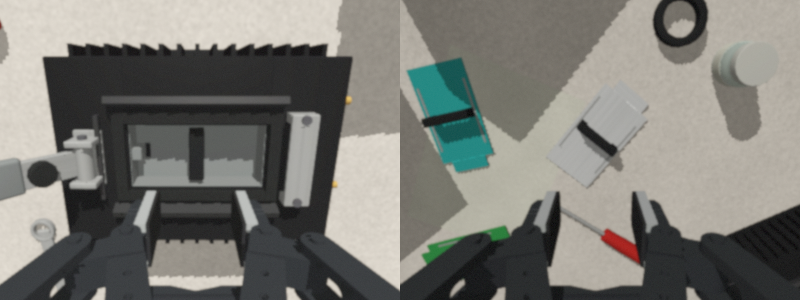

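The battery is seated: its handle is in the bay's middle and its groove is on the key. The silver cover is at full px (260,175) with its handle at about (258,177). The teal and green plates are elsewhere. Now I measure it and find the tongue end.

Run:
```python
from meas import *
v=load("cover1"); g=v.im.astype(int); hsv=cv2.cvtColor(v.im,cv2.COLOR_BGR2HSV)
print("plate px",v.im[150,285],v.im[195,240],"bench",v.im[100,270],v.im[210,300],"handle",v.im[177,258])
b,gr,r=g[:,:,0],g[:,:,1],g[:,:,2]
m=((r-b<6)&(gr>135)).astype(np.uint8)*255
m=cv2.morphologyEx(cv2.medianBlur(m,3),cv2.MORPH_OPEN,np.ones((3,3),np.uint8))
o=None
h=(gr<60).astype(np.uint8)*255
for c in comps(h,225,150,290,215,60):
    R_,P=rect(v,c,.028);print("handle",cv2.contourArea(c),R_)
    if o is None:o=np.array(R_[0])
m=cv2.bitwise_or(m,cv2.morphologyEx(h,cv2.MORPH_DILATE,np.ones((5,5),np.uint8)))
for c in comps(m,190,105,330,245,400):
    R_,P=rect(v,c,.004);print("plate",cv2.contourArea(c),R_)
    ang=np.radians(R_[2]); 
    for a in (ang,ang+np.pi/2):
        e=np.array([np.cos(a),np.sin(a)]);n=np.array([-e[1],e[0]]); s=(P-o)@e; l=(P-o)@n
        print(np.degrees(a).round(1),s.min().round(1),s.max().round(1),[ (k,l[(s>k-3)&(s<k+3)].min().round(1),l[(s>k-3)&(s<k+3)].max().round(1)) for k in (-80,-72,-60,-40,40,60,72,80) if ((s>k-3)&(s<k+3)).any()])
```

```text
plate px [164 167 167] [168 171 171] bench [165 176 182] [165 174 181] handle [31 31 30]
handle 349.5 ((493.44512939453125, 327.8131408691406), (14.658848762512207, 68.1207046508789), 11.958115577697754)
plate 4951.5 ((497.0081481933594, 326.25244140625), (164.3610076904297, 84.84197235107422), 12.0076265335083)
12.0 -79.0 85.3 [(-80, np.float64(-38.9), np.float64(37.2)), (-72, np.float64(-43.0), np.float64(39.2)), (-60, np.float64(-41.3), np.float64(39.8)), (-40, np.float64(-41.4), np.float64(40.2)), (40, np.float64(-41.9), np.float64(39.6)), (60, np.float64(-42.1), np.float64(39.7)), (72, np.float64(-28.3), np.float64(25.9)), (80, np.float64(-28.8), np.float64(25.9))]
102.0 -44.7 40.2 [(-40, np.float64(-66.2), np.float64(79.0)), (40, np.float64(-64.8), np.float64(77.7))]
```

```bash
sed -i 's/^U=.*/U=np.array([.6128,-.0595,0]); UY=-.190/' h.py
cat >> h.py <<'E'
def cpose(x,z,th,y=0.,g=.026):
    """TCP pose that holds the cover (gripped g above its underside) with its origin at unit (x,y,z), heel up by th"""
    Z=Ro.from_euler('z',UY); T=Z*Ro.from_euler('y',th)
    qq=(T*Ro.from_euler('z',np.pi/2)*Ro.from_euler('x',np.pi)).as_quat(scalar_first=True)
    return W(x,y,z)+T.apply([0,0,g]),qq
E
python3 - <<'E'
from h import *
T=telemetry.get_t
p=np.array([.4923,.3256,0]); yc=np.radians(102)
robot.move_pose(p+[0,0,.10],q(yc))
s=robot.move_straight(p+[0,0,.026],max_speed=.1,stop_force=12); print(s,pos().round(4),T())
robot.set_gripper(0); print("gap",telemetry.get_finger_gap(),telemetry.get_grip_force())
robot.move_straight(p+[0,0,.22],max_speed=.2); print(np.round(telemetry.get_force(),1),T())
a=cpose(-.016,.170,.15); robot.move_pose(*a); robot.pause(.2)
print((pos()-a[0]).round(4),T(),telemetry.get_finger_gap())
v=V("wrist","hc"); cv2.imwrite("pics/m7.png",cv2.resize(v.im[80:380,60:460],(800,600),interpolation=cv2.INTER_CUBIC))
E
```

```text
False [0.4926 0.3257 0.0266] 18.6333
gap 0.012654336252331791 59.31222975254059
[ 1.1 -0.1 -2.5] 20.1
[0.0001 0.0009 0.0001] 21.775 0.012872316352840828
```

View pics/m7.png

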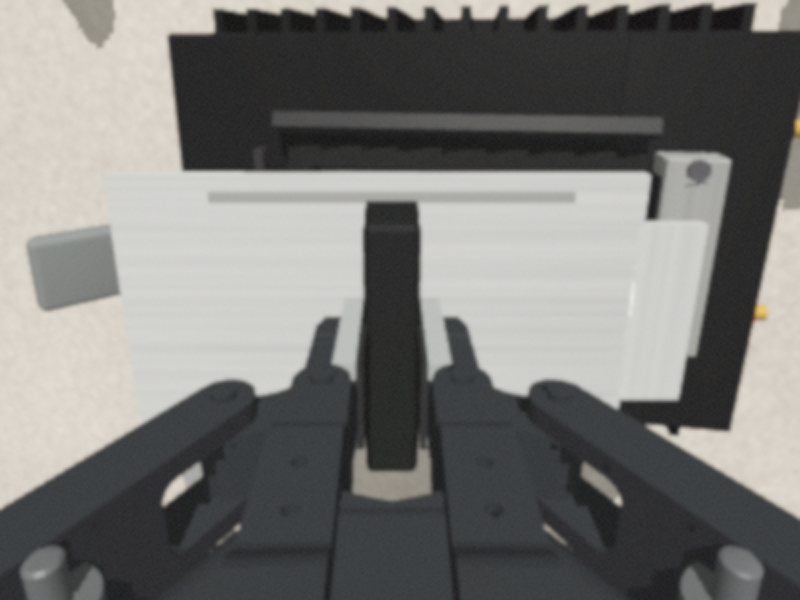

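The cover is held square, with the tongue at right (707,222)–(683,400) and the keeper behind it. I check the tongue's end position numerically and then insert.

Run:
```python
from h import *
T=telemetry.get_t
v=load("hc")
def un(P): d=P-U; return np.round([1e3*(cu*d[0]+su*d[1]),1e3*(-su*d[0]+cu*d[1])],1)
for n,u,w,z in (("tong far",707,222,.161),("tong near",683,400,.161),("plate far R",650,172,.163),("keeper far",729,156,.105),("keeper far L",655,152,.105)): print(n,un(onz(v,u/2+60,w/2+80,z)))
def go(x,z,th,sp,sf,y=0.):
    s=robot.move_straight(*cpose(x,z,th,y),max_speed=sp,stop_force=sf)
    e=(pos()-cpose(x,z,th,y)[0])*1e3
    print((x,z,th),s,e.round(1),np.round(telemetry.get_force(),1),round(T(),2)); return s
ok=not go(-.016,.1100,.15,.1,8)
ok=ok and not go(0,.1062,.15,.05,8)
```

```text
tong far [70.9 30.6]
tong near [ 72.9 -26. ]
plate far R [53.6 44.5]
keeper far [97.3 40. ]
keeper far L [72.  40.9]
(-0.016, 0.11, 0.15) False [ 0.3 -0.   0.5] [-0.4 -1.  -1. ] 22.57
(0, 0.1062, 0.15) False [-0.   0.   0.1] [ 0.1 -0.8 -2.7] 23.05
```

The tongue went into the slot without force. The picture puts the cover about 2 mm to +y, so I shift it and lay it down.

Run:
```python
from h import *
T=telemetry.get_t
def go(x,z,th,sp,sf,y=-.0018):
    s=robot.move_straight(*cpose(x,z,th,y),max_speed=sp,stop_force=sf)
    e=(pos()-cpose(x,z,th,y)[0])*1e3
    print((x,z,th),s,e.round(1),np.round(telemetry.get_force(),1),round(T(),2)); return s
ok=not go(0,.1062,.15,.05,10)
for th in (.1,.05,0.):
    ok=ok and not go(0,.0952+.072*np.sin(th),th,.04,12)
if ok: go(0,.0935,0,.03,10)
v=V("wrist","laid"); print(T())
```

```text
(0, 0.1062, 0.15) False [-0.1 -0.2  0.2] [ 0.1 -0.2 -1.8] 23.3
(0, np.float64(0.10238800599857163), 0.1) False [-0.3  0.1  0.5] [-0.3 -0.  -1.5] 23.55
(0, np.float64(0.09879850018748884), 0.05) False [-0.1  0.1  0.3] [ 0.   0.2 -1.5] 23.8
(0, np.float64(0.0952), 0.0) False [0.  0.  0.3] [ 0.4 -0.2 -2.3] 24.05
(0, 0.0935, 0) False [ 0.4 -0.1  0.1] [1.6 0.1 2.5] 24.3
24.35
```

Force rose by 4.5 N for about 1.7 mm, which matches the seal's 2.5 N/mm, so the cover is on the seal. I release, back off and look.

Run:
```python
from h import *
T=telemetry.get_t
robot.set_gripper(.04)
p,qq=cpose(0,.0935,0,-.0018)
robot.move_straight(p+[0,0,.13],max_speed=.2)
yaw=UY+np.pi/2; d=np.array([np.cos(yaw),np.sin(yaw),0])
robot.move_pose(W(-.03,.046,.33),q(yaw)); robot.pause(.2)
v=V("wrist","after"); print(T())
V("side","sideA")
cv2.imwrite("pics/m8.png",cv2.resize(v.im[40:340,60:460],(800,600),interpolation=cv2.INTER_CUBIC))
```

```text
26.25
```

View pics/m8.png

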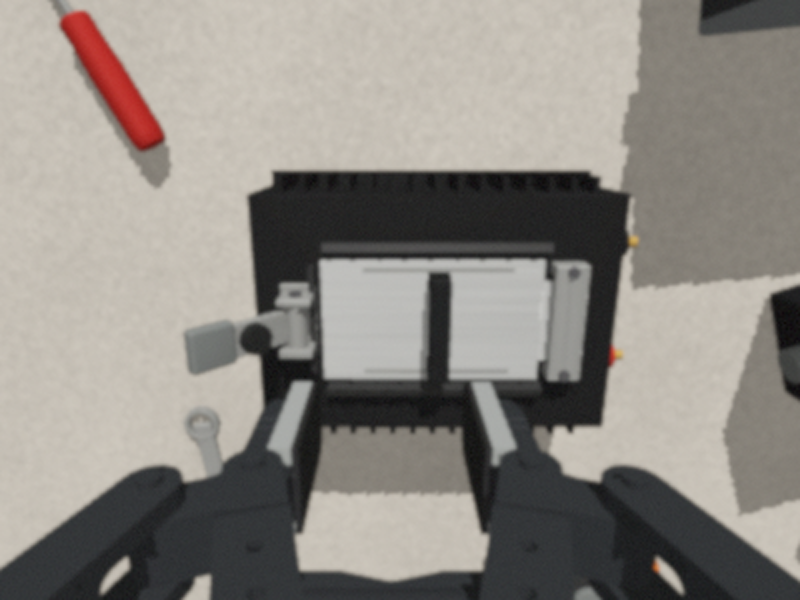

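The cover lies between the rails with its tongue under the keeper at (550,320), and the clamp leans back with its grip at (210,347). I'll push the clamp round its arc with the closed fingers: first behind the tip, then from above.

```bash
cat >> h.py <<'E'
def push(th,lead=0.):
    c,s=np.cos(th),np.sin(th)
    if th>np.pi/2: k=np.array([-94,104])+75*np.array([c,s])+10*np.array([-s,c]); t=k+[-11,5]
    else:
        r=67-6*th/(np.pi/2); k=np.array([-94,104])+r*np.array([c,s])+10*np.array([-s,c]); t=k+[-11,19]
    return W(t[0]/1e3,0,t[1]/1e3)
E
python3 - <<'E'
from h import *
T=telemetry.get_t
v=load("after")
for th in (2.1,2.2,2.3): print(th,[proj(v,W((-94+r*np.cos(th)-z*np.sin(th))/1e3,0,(104+r*np.sin(th)+z*np.cos(th))/1e3)).round() for r,z in ((75,0),(75,10),(45,0),(34,-7.5))])
print("seen tip",187/2+60,"grip start",237/2+60,"foot",256/2+60)
ths=np.r_[np.arange(2.4,1.6,-.16),np.arange(1.5,.2,-.17)]
robot.set_gripper(0)
p=push(2.4)-.015*np.array([cu,su,0])
robot.move_pose(p*[1,1,0]+[0,0,.30],q(UY)); robot.move_straight(p,max_speed=.2,stop_force=10)
f0=np.array(telemetry.get_force()); print(pos().round(3),p.round(3),T())
for th in ths:
    s=robot.move_straight(push(th),max_speed=.06,stop_force=30)
    f=telemetry.get_force()-f0; print(th.round(2),s,f.round(1),((pos()-push(th))*1e3).round(1),round(T(),2))
    if s or np.linalg.norm(f)>40: break
V("wrist","cl1"); v=V("side","cl1s"); cv2.imwrite("pics/m9.png",cv2.resize(v.im[130:250,150:310],(800,600),interpolation=cv2.INTER_CUBIC))
E
```

```text
2.1 [array([164., 220.]), array([158., 218.]), array([183., 212.]), array([195., 210.])]
2.2 [array([160., 219.]), array([154., 217.]), array([181., 211.]), array([192., 210.])]
2.3 [array([156., 217.]), array([151., 215.]), array([179., 210.]), array([190., 209.])]
seen tip 153.5 grip start 178.5 foot 188.0
[ 0.434 -0.025  0.153] [ 0.434 -0.025  0.152] 28.8667
2.4 False [-1.3 -0.9 -0.3] [-0.   0.1  0.3] 29.27
2.24 False [-1.2 -0.6  1. ] [-0.2  0.1  0.1] 29.62
2.08 False [-1.2 -0.  -0.4] [ 0.1 -0.  -0.1] 29.97
1.92 False [-0.1  0.5 -1.1] [ 0.2 -0.  -0.1] 30.32
1.76 False [-0.9  0.3 -0.1] [ 0.2 -0.  -0.1] 30.67
1.5 False [-1.2 -0.8 -0.7] [ 0.1 -0.  -0. ] 31.12
1.33 False [-1.2 -0.3  0. ] [ 0.1 -0.  -0. ] 31.45
1.16 False [-0.9 -1.1 -0.6] [ 0.1 -0.   0. ] 31.78
0.99 False [-1.2  0.3  0.4] [ 0.1 -0.   0. ] 32.12
0.82 False [-1.2 -0.4  1.1] [ 0.1 -0.1  0. ] 32.45
0.65 False [-0.5  0.3 -0.8] [ 0.1 -0.1  0. ] 32.78
0.48 False [ 0.3  0.2 -0.7] [ 0.1 -0.  -0.1] 33.12
0.31 False [-0.4  0.6  0.3] [ 0.1 -0.  -0.2] 33.47
```

View pics/m9.png

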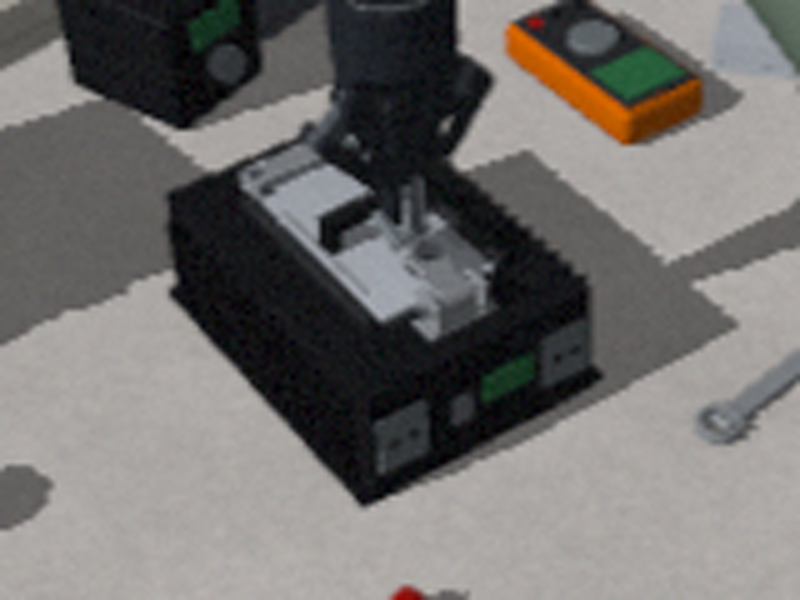

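The clamp has swung over: its strap and nut at (425,255) lie above the cover's near end, under the fingers. Now I press it home.

Run:
```python
from h import *
T=telemetry.get_t
f0=np.array(telemetry.get_force())
for th in (.2,.1,.0):
    s=robot.move_straight(push(th),max_speed=.05,stop_force=35)
    print(th,s,(telemetry.get_force()-f0).round(1),((pos()-push(th))*1e3).round(1),round(T(),2))
s=robot.move_straight(push(0)-[0,0,.004],max_speed=.02,stop_force=30)
print(s,(telemetry.get_force()-f0).round(1),((pos()-push(0))*1e3).round(1),round(T(),2))
robot.pause(.3); print((telemetry.get_force()-f0).round(1))
robot.move_straight(push(0)+[0,0,.12],max_speed=.15)
yaw=UY; d=np.array([cu,su,0])
robot.move_pose(W(-.04,0,.31)+.06*d,q(yaw)); robot.pause(.2)
v=V("wrist","fin"); t=V("top","finT"); print(T())
cv2.imwrite("pics/m10.png",np.hstack([cv2.resize(v.im[60:330,90:420],(500,409)),cv2.resize(t.im[0:300,80:420],(300,265))[np.minimum(np.arange(409),264)]]))
```

```text
0.2 False [-0.5  0.2 -1.1] [ 0.1 -0.  -0.3] 33.87
0.1 False [ 0.2  0.5 -0.4] [-0.  -0.1 -0.2] 34.15
0.0 False [-1.2  1.3  3.7] [ 0.1 -0.   0.1] 34.43
True [-5.9  2.7 18.4] [ 0.2 -0.  -0.1] 34.64
[-5.4  2.1 22.6]
36.6833
```

View pics/m10.png

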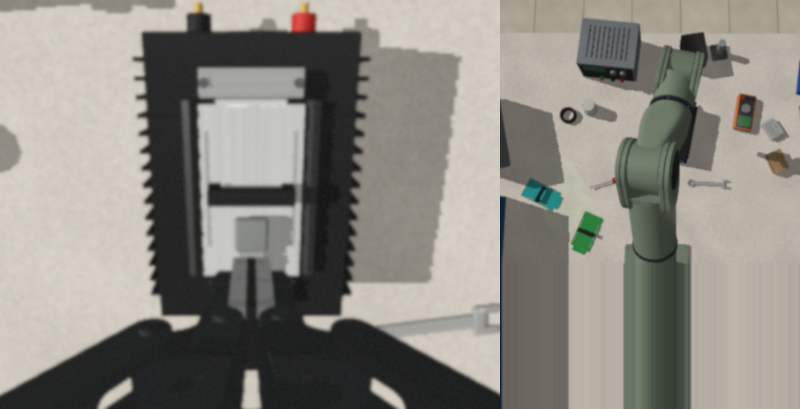

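The clamp lies level over the cover's near end, having hit a hard stop at the height for zero angle. The cover is under the keeper and the rest of the bench is as it was.

```bash
python3 -c "
from h import *
print(order.job_done(),telemetry.get_t())"
```

```text
the job is handed in; nothing more can be done
the job is handed in; nothing more can be done
```

The job is handed in at about 37 s of the 72 s: battery lowered to the bay floor with its groove over the key, cover hooked under the keeper and flat on the seal, and the clamp pressed down to its stop; the verdict was not shown.

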